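Close the dosing unit's tray and take off its wing cap

TASK

The tray of the white dosing unit has just been loaded with detergent: push the drawer fully shut first. Then take the cap with the wing-shaped grip off its filler neck: it may have an ordinary or a reverse thread, so try it both ways, turn it the way it gives until it comes free, and lift it straight off. Finish still holding the cap upright in the gripper, about 5 cm clear above the neck; keep the drawer shut, and leave the round-knobbed cap and the things standing around where they are.

Things in the scene. Friction and masses are not known exactly. Their poses are not given: they have to be found in the camera images.
- unit: white painted dosing unit, a fixed box 180 (x) x 300 (y) x 110 (z) mm; origin at the centre of its underside, on the counter; +x away from the robot (its front faces -x). On its top stand two identical white round filler necks, 56 mm in diameter and 32 mm high, each covered by a grey cap. Which cap sits on which neck varies.
- rim_left (a point): centre of the rim of the left (+y) neck, at x +30, y +70, z +142 mm in the unit's frame
- rim_right (a point): centre of the rim of the right (-y) neck, at x +30, y -70, z +142 mm in the unit's frame
- drawer (a joint): sliding drawer (a tray with detergent tablets) in the unit's front, in metres: 0 = fully shut, up to 0.095 pulled out towards the unit's -x. Light friction, about 1.5 N; it stays where it is left and has a hard stop at 0.
- drawer_front (a point): centre of the outer face of the drawer's flat front panel, which is 190 (y) x 66 (z) mm, 20 mm thick and spans 25 to 91 mm above the counter; the point is 58 mm above the counter. Shut, this face stands 20 mm proud of the unit's front (110 mm in front of the unit's origin). No handle: push it towards the unit's +x. 
- cap_wing: the cap to take off, loose, grey plastic, 56 to 112 g: a disc 58 mm in diameter, 10 mm thick, with an upright wing grip on top, 14 (along its x) x 50 (y) x 28 mm high (10 to 38 mm above the origin). Origin: centre of the disc's underside, which rests on the neck's rim; z up. At the start its axes lie along the unit's within 7 degrees.
- wing_grip (a point): middle of the wing, 24 mm above the cap's origin. From the start the cap turns 3 to 17 degrees the wrong way to a hard stop, or the right way 53 to 67 degrees to a hard stop; there, or up to 10 degrees before it, it lifts straight out. The right way (clockwise or not) varies and cannot be seen. It turns loosely, without rising, with 2 mm of side play.
- wing_foot (a point): lower end of the wing cap's stem, 18 mm under the cap's origin on its axis (12 mm stem with a 36 mm cross key that locks inside the neck); to clear the neck it must rise above the rim, 142 mm over the counter (18 mm of lift)
- cap_round: the other cap, same grey plastic and disc, but with a round knob 38 mm in diameter and 22 mm high on top; must stay shut on its neck. Origin at the centre of the disc's underside
- softener: white bottle of 72 mm diameter, 210 mm tall, bystander beside the unit; origin at the centre of its underside
- jar: glass jar with steel lid, 70 mm diameter, 100 mm tall, bystander beside the unit; origin at the centre of its underside
- scoop: clear measuring cup, 64 mm diameter, 60 mm tall, bystander; origin at the centre of its underside
- dish: steel coin dish, 110 mm diameter, 30 mm tall, bystander; origin at the centre of its underside
- carton: cardboard carton 70 x 110 x 150 mm, bystander; origin at the centre of its underside
Things that resemble listed ones, but are neither listed nor needed, are in the scene too. Leave any blue or orange look-alike of the cap_wing alone.

How it is judged:
By the outcome, as a careful person would: the job done as asked, in the order asked, and still so for the second after the job is handed in, while the arm keeps its last pose, push and grip.
It also fails if it takes over 72 s, if anything falls off the work surface, if the arm or the gripper's body presses on something with over 40 N, if the wrist force passes 120 N, or if a joint passes its speed limit or range.

ROBOT

A 6-joint arm with a two-finger parallel gripper is mounted at the origin on the work surface. World frame = base frame: x ahead of the robot, y to its left, z up, the work surface at z = 0. Lengths are in mm, angles in rad, forces in N, time in s.
With the tool pointing down it reaches from about 225 to 875 mm from the base axis. Payload 3.4 kg.
Tool frame: the origin (TCP) lies on the mounting face of the last link; the fingertips stand 173 mm ahead of it and the grasp point (between the pads) lies 155 mm ahead of it; z points along the fingers, y is the line along which they close (so a half turn about z gives the same grasp; the last joint's range is limited). The gripper opens to 85 mm and grips with 20 to 120 N. Pads are 22 mm wide; open, the fingers measure 114 mm over their backs; the gripper's body (76 mm by 85 mm) begins 54 mm behind the grasp point. The pads swing forward as they close: fully open they stand 13 mm farther back than shut.
Start: joints at [-1.288, 0.276, 1.505, -0, 1.361, -0.121], TCP at [225.924, -528.775, 404.728] pointing down, gripper open.
Joint ranges: [-2.89, 2.89], [-0.75, 2.08], [0.22, 2.7], [-1.18, 4.32], [0.11, 2.71], [-2.7, 2.7]. Speed limits (rad/s): [2.57, 2.57, 3.14, 3.14, 3.14, 3.14].

INTERFACE

Orientations are given as [roll, pitch, yaw] about the fixed x, y, z axes, in that order (R = Rz(yaw) Ry(pitch) Rx(roll)).
In Python, from workcell import sensors, cams, arm, spotter gives the robot as it stands.
- The arm moves only by the shell command python3 -m creep 'ROWS' [FORCE]. ROWS is JSON, one flat list of numbers, 7 for each row, row after row: the opening, from 0 (shut) to 1 (fully open), then the shift along the tool's x, y, z in mm, then the turn, a rotation vector about the tool's x, y, z in degrees. A call has 1 to 5 rows; each row shifts and turns the commanded pose from where the row before left it, along the tool's axes as they then stand; what a row does not reach is not made up. A row lasts 1/10 s, in which the tool goes at most 50 mm and 8.59 degrees, less where a joint would pass 70% of its speed; a pose out of reach is approached as far as the arm can. A call with a gripper value outside its range is refused whole. The fingers move at their own pace and stop on an object; FORCE is the grip in N (left out, the last holds). Time passes only in rows, so rows that do not move let the fingers close. It gives the time, the measured TCP pose, the force, the opening and the grip force at its end, in the units of the state.
- sensors.get_obs(): the state, without advancing time (a new reading comes with each control period).
- cams.grab_frame(name): name is "side" or "top"; returns (picture, depth): 400x640x3 uint8, red, green, blue; 400x640 float32, mm along the optical axis (not along the pixel's ray), 0 where there is no reading.
- cams.calibration(name): a dict with "mtx" (3x3 intrinsics, pixels), "R" (3x3) and "t" (3): a world point X has camera coordinates R X + t. Camera axes: x right, y down, z forward; pixel columns grow to the right and rows downward; lengths in mm; the calibration is good to about 2 mm. A picture is of the moment at which its call begins. calibration takes no time and is no camera call.
- arm.sign_off(): hands the job in; it is judged then, once.
Trained networks look in the newest picture that a camera, given by its name, has taken for a name from the list of things; names that differ only in an ending like _2 or _b are one class to them, and where a whole thing is asked for, a point or a joint stands for the part that bears it (a point fixed in the world has none). Each returns a list of dicts, best first, with "p" (0 to 1); they miss things now and then, are a little off and sometimes report something else, mostly with a low value. They report only what shows in the picture. A call takes as long as a camera call. They do not tell look-alikes from the thing itself.
- spotter.search_frame(thing, camera): "centre" ([x, y, z] in mm, in world coordinates, good to about 4 mm: the middle of the surface that is visible of it).
The state is a dict: "clock": time; "joint_pos": joint angles; "dq": joint speeds; "joint_efforts": joint torques, N m; "ee_pos": TCP position; "tool_rot": TCP orientation; "contact_force": force on the tool from outside, world axes, zero at the start; "ft_torque": the same for the moment, N m; "width": finger opening in mm; "finger_force": force on a finger pad.
Only numpy, scipy, OpenCV 4.12 (cv2) and the standard library are available. Lean on these libraries where they do the work, as an engineer would, in place of code of your own. Each camera call takes 0.05 s, during which the arm holds its last target. There are 200 camera calls.

## Working session

There is one attempt and no reset: what is moved stays moved. The work goes in short steps, Python scripts to look and compute and a shell command to move; the robot and the scene stay as the last step left them, time stands still between calls to the robot, and variables do not carry over. Pictures are saved under pics/ and viewed, at most 10 in all, crops included, and the job is handed in when it is done.

```bash
ls; mkdir -p pics
python3 - <<'E'
from workcell import sensors,cams,spotter
import cv2,numpy as np
o=sensors.get_obs();print({k:np.round(v,3).tolist() for k,v in o.items()})
for c in("top","side"):
    p,d=cams.grab_frame(c);cv2.imwrite(f"pics/{c}1.png",p[:,:,::-1]);np.save(f"{c}1.npy",d)
    k=cams.calibration(c);print(c,(-k["R"].T@k["t"]).round(),k["R"].round(2).tolist())
    for t in("unit","cap_wing","cap_round","drawer_front","softener","jar","scoop","dish","carton"):
        print(t,[(np.round(r["centre"]).tolist(),round(r["p"],2)) for r in spotter.search_frame(t,c)][:4])
E
```

```text
pics
{'clock': 0.0, 'joint_pos': [-1.288, 0.277, 1.506, 0.0, 1.361, -0.121], 'dq': [0.0, -0.001, -0.0, -0.001, 0.0, -0.001], 'joint_efforts': [0.0, -41.678, -24.581, 0.0, 0.011, -0.0], 'ee_pos': [225.863, -528.552, 403.83], 'tool_rot': [-3.14, -0.0, 0.404], 'contact_force': [-0.494, 1.234, 0.205], 'ft_torque': [-0.051, 0.004, -0.034], 'finger_force': 0.0, 'width': 85.272}
top [454.  69. 984.] [[0.02, -1.0, 0.01], [-0.98, -0.02, -0.18], [0.18, -0.01, -0.98]]
unit [([600.0, 114.0, 111.0], 0.55)]
cap_wing [([815.0, 166.0, 31.0], 0.97), ([672.0, 169.0, 150.0], 0.71), ([806.0, 62.0, 33.0], 0.68), ([603.0, 110.0, 110.0], 0.59)]
cap_round [([662.0, 35.0, 152.0], 0.56)]
drawer_front [([510.0, 120.0, 53.0], 0.64)]
softener [([606.0, 312.0, 140.0], 0.6)]
jar [([660.0, -106.0, 104.0], 0.89)]
scoop [([663.0, 33.0, 154.0], 0.74), ([486.0, 326.0, 22.0], 0.68)]
dish [([480.0, -95.0, 15.0], 0.6)]
carton [([712.0, 361.0, 152.0], 0.68)]
side [ 81. 734. 822.] [[-0.77, -0.64, 0.0], [-0.4, 0.49, -0.78], [0.5, -0.6, -0.63]]
unit [([573.0, 143.0, 95.0], 0.72)]
cap_wing [([814.0, 177.0, 51.0], 0.67), ([676.0, 183.0, 154.0], 0.62)]
cap_round [([692.0, 391.0, 116.0], 0.73), ([657.0, 43.0, 156.0], 0.64)]
drawer_front [([508.0, 130.0, 52.0], 0.59)]
softener [([593.0, 348.0, 118.0], 0.68)]
jar []
scoop [([496.0, 314.0, 36.0], 0.91), ([667.0, 177.0, 152.0], 0.64)]
dish [([483.0, -105.0, 14.0], 0.86), ([661.0, -102.0, 93.0], 0.22)]
carton [([693.0, 390.0, 114.0], 0.86), ([484.0, -106.0, 18.0], 0.75), ([509.0, 132.0, 55.0], 0.39)]
```

View pics/top1.png

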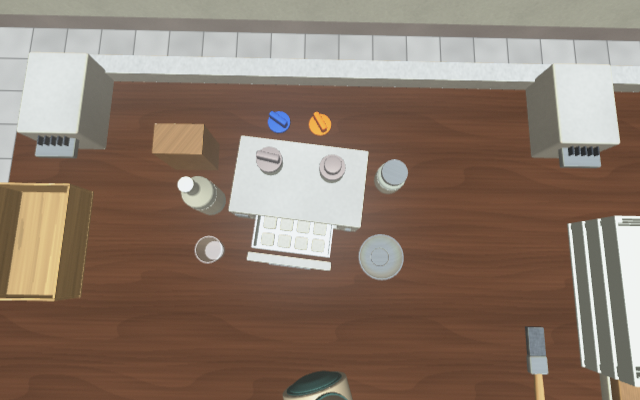

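View pics/side1.png

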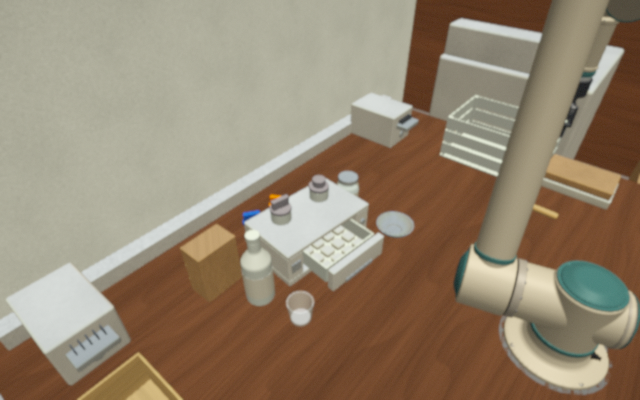

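```bash
cat > h.py <<'E'
import numpy as np
from workcell import cams
def cloud(c,d):
    k=cams.calibration(c);v,u=np.mgrid[:400,:640];r=np.linalg.inv(k["mtx"])@np.stack([u.ravel(),v.ravel(),np.ones(u.size)])
    X=(k["R"].T@(r*d.ravel()-np.reshape(k["t"],(3,1)))).T;X[d.ravel()<=0]=np.nan
    return X
def rect(P):
    import cv2
    return cv2.minAreaRect(P[:,:2].astype(np.float32))
E
python3 - <<'E'
from h import *
import numpy as np,cv2
for c in("top","side"):
    X=cloud(c,np.load(f"{c}1.npy"));x,y,z=X.T
    near=lambda a,b,r:(np.hypot(x-a,y-b)<r)
    S={"unittop":(abs(z-110)<5)&(x>480)&(x<720)&(y>-80)&(y<280),
       "tray_front top":(abs(z-91)<5)&(x>440)&(x<640)&(y>-60)&(y<270),
       "front face":(z>30)&(z<85)&(x>470)&(x<530)&(y>30)&(y<210),
       "wing":near(672,169,40)&(z>168)&(z<195),"wingdisc":near(672,169,40)&(z>145)&(z<160),
       "round":near(662,33,40)&(z>163)&(z<185),"rounddisc":near(662,33,40)&(z>145)&(z<160)}
    for n,m in S.items():
        P=X[m]
        if len(P)>5:print(c,n,len(P),P.mean(0).round(1),np.percentile(P,[2,98],axis=0).round().tolist(),np.round(np.r_[rect(P)[0],rect(P)[1],rect(P)[2]],1))
E
```

```text
top unittop 8152 [629.3 100.  110.1] [[552.0, -41.0, 107.0], [716.0, 250.0, 113.0]] [644.5 104.6 300.4 179.9  84. ]
top tray_front top 777 [466.9 124.7  91.1] [[448.0, 32.0, 87.0], [544.0, 217.0, 95.0]] [505.5 121.2 281.  103.1  83.7]
top front face 1522 [506.1 115.4  50.5] [[479.0, 34.0, 33.0], [529.0, 206.0, 84.0]] [503.6 120.7 178.5  54.7  89.3]
top wing 172 [681.4 170.1 178.6] [[672.0, 147.0, 170.0], [692.0, 193.0, 182.0]] [682.8 170.3  48.9  15.2  77.3]
top wingdisc 349 [678.8 169.6 152.1] [[655.0, 144.0, 148.0], [708.0, 196.0, 158.0]] [682.2 169.9  54.9  57.5  58.6]
top round 251 [665.8  31.9 173.6] [[649.0, 15.0, 166.0], [684.0, 48.0, 177.0]] [666.5  31.7  36.4  36.1  47.2]
top rounddisc 281 [662.   32.7 152.1] [[640.0, 6.0, 147.0], [693.0, 58.0, 156.0]] [666.3  31.8  55.9  56.   40.8]
side unittop 3766 [621.  121.9 109.6] [[548.0, -34.0, 107.0], [714.0, 255.0, 113.0]] [639.5 105.2 302.9 176.9  83.7]
side tray_front top 605 [485.7 143.3  90.3] [[444.0, -15.0, 86.0], [621.0, 262.0, 95.0]] [516.2 138.2 303.1 155.2  70.6]
side front face 736 [505.9 107.9  60.9] [[474.0, 31.0, 35.0], [530.0, 210.0, 83.0]] [501.3 120.1 180.2  58.2  89.4]
side wing 115 [677.3 174.5 176.4] [[669.0, 151.0, 168.0], [688.0, 197.0, 181.0]] [678.7 173.5  49.4  17.4  75.7]
side wingdisc 182 [669.5 179.3 152. ] [[652.0, 151.0, 146.0], [700.0, 200.0, 160.0]] [673.8 177.5  55.6  42.9  52.3]
side round 118 [661.3  37.  171.7] [[645.0, 18.0, 164.0], [681.0, 52.0, 176.0]] [663.3  34.8  36.9  37.9  16.3]
side rounddisc 145 [656.4  43.9 151.3] [[637.0, 10.0, 145.0], [690.0, 62.0, 158.0]] [661.   38.3  56.3  47.5  31.4]
```

The pictures show the wing cap on the left neck (top pixel 268,157) and the round cap on the right (332,167). The drawer is open, with its panel around (289,262), and the blue and orange look-alikes stand behind the unit. The unit sits at about (643,105) with a yaw of −6°, and the wing is at (681,171) with a yaw of −13°. The drawer is out by about 76 mm. I'll move in front of the drawer with the fingers shut.

```bash
python3 -m creep '[0,26.7,-33.3,0,0,0,0, 0,26.7,-33.3,0,0,0,0, 0,26.7,-33.3,0,0,0,0, 0,26.7,-33.3,0,0,0,0, 0,26.7,-33.3,0,0,0,0]' 40
python3 -m creep '[0,26.7,-33.3,0,0,0,0, 0,26.7,-33.3,0,0,0,0, 0,26.7,-33.3,0,0,0,0, 0,26.7,-33.3,0,0,0,0, 0,26.7,-33.3,0,0,0,0]'
python3 -m creep '[0,26.7,-33.3,0,0,0,0, 0,26.7,-33.3,0,0,0,0, 0,26.7,-33.3,0,0,0,0, 0,26.7,-33.3,0,0,0,0, 0,26.7,-33.3,0,0,0,0]'
python3 -m creep '[0,26.7,-33.3,0,0,0,0, 0,0,0,0,0,0,7.3, 0,0,0,0,0,0,7.3, 0,0,0,0,0,0,7.3, 0,0,0,0,0,0,7.2]'
python3 - <<'E'
from h import *
x,y,z=(X:=cloud("top",np.load("top1.npy"))).T
u=np.array([.9945,-.1045]);v=np.array([.1045,.9945]);q=X[:,:2]-[643,105];a=q@u;b=q@v
for lo in range(-200,-160,4):
    m=(a>lo)&(a<lo+4)&(abs(b)<85)&(z>5)
    if m.any():print(lo,m.sum(),z[m].mean().round(1),b[m].min().round(),b[m].max().round())
E
```

```text
clock: 1.5
ee_pos: [283.4, -321.6, 404.8]
tool_rot: [3.141, -0.0, 0.403]
contact_force: [1.2, 0.5, -0.9]
width: 12.6
finger_force: 0.0
clock: 2.0
ee_pos: [340.6, -116.0, 405.0]
tool_rot: [3.141, -0.001, 0.403]
contact_force: [0.8, 0.1, -0.7]
width: 0.0
finger_force: 0.0
clock: 2.5
ee_pos: [398.0, 89.8, 405.0]
tool_rot: [3.141, -0.001, 0.404]
contact_force: [-0.5, 0.2, -0.2]
width: -0.0
finger_force: 0.0
clock: 3.0
ee_pos: [409.4, 129.4, 404.7]
tool_rot: [3.142, -0.0, -0.108]
contact_force: [-0.1, 0.5, 0.6]
width: -0.4
finger_force: 0.0
-196 16 38.1 -41.0 40.0
-192 101 73.6 -85.0 85.0
-188 138 91.3 -84.0 85.0
-184 138 91.5 -84.0 84.0
-180 134 91.3 -83.0 84.0
-176 136 91.1 -85.0 84.0
-172 66 90.2 -85.0 83.0
-164 23 58.5 -82.0 3.0
```

```bash
python3 -m creep '[0,0,0,44,0,0,0, 0,0,0,44,0,0,0, 0,0,0,44,0,0,0, 0,0,0,43,0,0,0, 0,0,0,0,0,0,0]'
python3 -m creep '[0,10,0,0,0,0,0, 0,10,0,0,0,0,0, 0,6,0,0,0,0,0, 0,6,0,0,0,0,0, 0,6,0,0,0,0,0]'
python3 -m creep '[0,10,0,0,0,0,0, 0,10,0,0,0,0,0, 0,10,0,0,0,0,0, 0,10,0,0,0,0,0, 0,10,0,0,0,0,0]'
python3 -m creep '[0,6,0,0,0,0,0, 0,4,0,0,0,0,0, 0,4,0,0,0,0,0, 0,3,0,0,0,0,0, 0,3,0,0,0,0,0]'
```

```text
clock: 3.5
ee_pos: [406.8, 128.6, 225.7]
tool_rot: [3.139, 0.011, -0.104]
contact_force: [-0.9, -0.2, -0.2]
width: -0.2
finger_force: 0.0
clock: 4.0
ee_pos: [447.6, 125.0, 230.6]
tool_rot: [-3.141, -0.0, -0.104]
contact_force: [-2.1, 0.2, 1.1]
width: -0.0
finger_force: 0.9
clock: 4.5
ee_pos: [497.8, 119.7, 229.5]
tool_rot: [3.141, 0.0, -0.104]
contact_force: [-2.6, -0.8, 1.7]
width: -0.1
finger_force: 1.0
clock: 5.0
ee_pos: [516.7, 117.7, 229.5]
tool_rot: [3.141, 0.001, -0.104]
contact_force: [-2.2, -1.6, 0.0]
width: -0.2
finger_force: 0.8
```

```bash
python3 -m creep '[0,1.5,0,0,0,0,0, 0,1.5,0,0,0,0,0, 0,1,0,0,0,0,0, 0,0,0,0,0,0,0]'
python3 -m creep '[0,1,0,0,0,0,0, 0,1,0,0,0,0,0, 0,0,0,0,0,0,0]'
```

```text
clock: 5.4
ee_pos: [520.9, 117.4, 229.7]
tool_rot: [-3.142, -0.0, -0.104]
contact_force: [-1.1, -0.7, -1.5]
width: -0.4
finger_force: 0.6
clock: 5.7
ee_pos: [523.0, 117.2, 229.7]
tool_rot: [-3.142, -0.0, -0.104]
contact_force: [-1.2, -0.9, -0.4]
width: 0.0
finger_force: 0.5
```

```bash
python3 -m creep '[0,1,0,0,0,0,0, 0,1,0,0,0,0,0, 0,0,0,0,0,0,0]'
python3 -m creep '[0,1,0,0,0,0,0, 0,1,0,0,0,0,0, 0,0,0,0,0,0,0]'
```

```text
clock: 6.0
ee_pos: [524.8, 117.0, 229.7]
tool_rot: [-3.142, 0.0, -0.104]
contact_force: [-2.0, 0.1, 0.6]
width: 0.1
finger_force: 1.0
clock: 6.3
ee_pos: [525.4, 117.0, 229.7]
tool_rot: [3.141, 0.004, -0.104]
contact_force: [-6.7, 2.3, 4.5]
width: 0.2
finger_force: 3.3
```

Run:
```python
from h import *
d=cams.grab_frame("side")[1]
X=cloud("side",d);x,y,z=X.T
u=np.array([.9945,-.1045]);v=np.array([.1045,.9945]);q=X[:,:2]-[643,105];a=q@u;b=q@v
for lo in range(-130,-84,2):
    m=(a>lo)&(a<lo+2)&(abs(b)<85)&(z>80)&(z<95)
    if m.any():print(lo,m.sum(),z[m].mean().round(1),b[m].min().round(),b[m].max().round())
```

```text
-130 5 87.3 -6.0 15.0
-128 4 86.8 -14.0 11.0
-126 2 86.2 13.0 14.0
-124 1 82.6 11.0 11.0
-122 1 83.3 13.0 13.0
-114 1 86.4 -84.0 -84.0
-112 21 85.5 -82.0 78.0
-110 48 86.1 -79.0 84.0
-108 19 89.6 -85.0 82.0
-106 14 90.4 -59.0 84.0
-104 17 90.8 28.0 85.0
-102 13 89.6 -64.0 79.0
-100 13 90.9 27.0 84.0
-98 14 90.0 25.0 80.0
-96 15 90.6 27.0 85.0
-94 10 90.7 28.0 73.0
-92 8 89.7 -3.0 85.0
```

```bash
python3 -m creep '[0,1,0,0,0,0,0, 0,1,0,0,0,0,0, 0,0,0,0,0,0,0, 0,0,0,0,0,0,0]'
python3 -m creep '[0,-10,0,0,0,0,0, 0,-20,0,0,0,0,0, 0,0,0,-45,0,0,0, 0,0,0,-45,0,0,0, 0,0,0,-45,0,0,0]'
python3 -m creep '[1,0,0,-45,0,0,-8.3, 1,0,0,0,0,0,-8.3, 1,0,0,0,0,0,-8.3, 1,0,0,0,0,0,-8.3, 1,0,0,0,0,0,-8.3]'
python3 -m creep '[1,0,0,0,0,0,-8.3, 1,0,0,0,0,0,-8.3, 1,0,0,0,0,0,-8.3, 1,0,0,0,0,0,-8.3, 1,0,0,0,0,0,-8.3]'
python3 - <<'E'
from h import *
from workcell import sensors
from scipy.spatial.transform import Rotation as R
o=sensors.get_obs();print(o["tool_rot"],o["ee_pos"],R.from_euler("xyz",o["tool_rot"]).inv().apply(np.array([681,171.5,400])-o["ee_pos"]).round(1))
for c in("side","top"):
    X=cloud(c,cams.grab_frame(c)[1]);x,y,z=X.T
    q=X[:,:2]-[643,105];a=q@[.9945,-.1045];b=q@[.1045,.9945]
    m=(abs(z-91)<4)&(a>-200)&(a<-90)&(abs(b)<85);print(c,m.sum(),np.percentile(a[m],[1,5,50,95]).round(1) if m.any() else"")
E
```

```text
clock: 6.75
ee_pos: [526.0, 116.9, 229.7]
tool_rot: [3.141, 0.008, -0.104]
contact_force: [-10.5, 1.0, 8.0]
width: 0.1
finger_force: 5.2
clock: 7.25
ee_pos: [499.2, 119.7, 366.5]
tool_rot: [-3.141, -0.003, -0.104]
contact_force: [1.0, -0.2, 0.3]
width: 0.0
finger_force: 0.0
clock: 7.75
ee_pos: [499.5, 119.6, 410.3]
tool_rot: [3.139, -0.003, 0.626]
contact_force: [-0.0, -0.7, -0.3]
width: 72.5
finger_force: 0.0
clock: 8.25
ee_pos: [499.5, 119.7, 410.1]
tool_rot: [3.138, -0.001, 1.35]
contact_force: [0.3, 0.2, -0.6]
width: 85.4
finger_force: 0.0
[ 3.13830850e+00 -7.28392372e-04  1.35048212e+00] [499.51431925 119.66422132 410.07003258] [ 90.2 165.7  10.7]
side 354 [-111.8 -110.4 -102.2  -92.3]
top 3 [-94.9 -94.7 -92.4 -90.5]
```

```bash
python3 -m creep '[1,22.6,41.5,0,0,0,0, 1,22.6,41.5,0,0,0,0, 1,22.6,41.5,0,0,0,0, 1,22.6,41.5,0,0,0,0, 1,0,0,0,0,0,0]'
python3 -m creep '[1,0,0,27,0,0,0, 1,0,0,27,0,0,0, 1,0,0,26,0,0,0, 1,0,0,0,0,0,0]'
python3 - <<'E'
from h import *
import cv2
p,d=cams.grab_frame("side");cv2.imwrite("pics/s2.png",cv2.resize(p[130:290,180:400,::-1],None,fx=3,fy=3))
E
```

```text
clock: 8.85
ee_pos: [686.5, 171.6, 406.6]
tool_rot: [3.139, -0.001, 1.341]
contact_force: [-1.1, -0.3, -1.0]
width: 85.7
finger_force: 0.0
clock: 9.25
ee_pos: [679.5, 170.2, 325.5]
tool_rot: [-3.134, 0.003, 1.342]
contact_force: [0.7, -0.7, -0.5]
width: 85.1
finger_force: 0.0
```

View pics/s2.png

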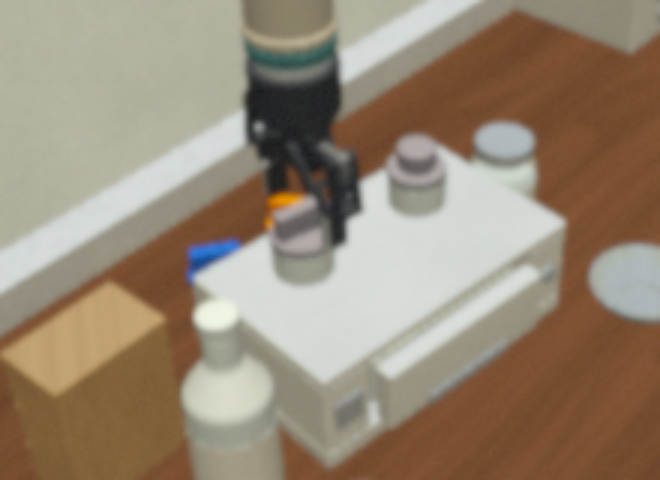

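The drawer is shut, and the wing (crop pixel 297,215) stands between the fingers (275,190 and 340,235). I'll close on it.

```bash
python3 -m creep '[1,0,0,0,0,0,0, 0.5,0,0,0,0,0,0, 0.5,0,0,0,0,0,0, 0.5,0,0,0,0,0,0]' 30
python3 -m creep '[0,0,0,0,0,0,0, 0,0,0,0,0,0,0, 0,0,0,0,0,0,0, 0,0,0,0,0,0,0, 0,0,0,0,0,0,0]' 30
```

```text
clock: 9.7
ee_pos: [681.1, 170.5, 331.0]
tool_rot: [3.14, -0.001, 1.344]
contact_force: [0.3, -1.1, 0.2]
width: 44.0
finger_force: 0.0
clock: 10.2
ee_pos: [681.1, 170.5, 330.1]
tool_rot: [3.141, -0.0, 1.344]
contact_force: [0.7, 0.4, 1.1]
width: 13.8
finger_force: 29.7
```

```bash
for i in 1 ; do python3 -m creep '[0,0,0,0,0,0,3, 0,0,0,0,0,0,3, 0,0,0,0,0,0,0]'; python3 -c "
from workcell import sensors;o=sensors.get_obs();print(o['ft_torque'],o['tool_rot'])"; python3 -m creep '[0,0,0,0,0,0,3, 0,0,0,0,0,0,3, 0,0,0,0,0,0,0]'; python3 -c "
from workcell import sensors;o=sensors.get_obs();print(o['ft_torque'],o['tool_rot'])"; done
```

```text
clock: 10.5
ee_pos: [681.0, 170.6, 330.1]
tool_rot: [3.141, 0.0, 1.241]
contact_force: [-0.3, 0.7, 2.5]
width: 13.5
finger_force: 30.0
[-0.03805368  0.02426492  0.41776081] [3.14100098e+00 1.63830049e-05 1.24113766e+00]
clock: 10.8
ee_pos: [680.9, 170.6, 330.1]
tool_rot: [3.141, 0.001, 1.14]
contact_force: [-0.7, -0.2, 4.3]
width: 13.3
finger_force: 57.1
[-0.09531155  0.08401127  1.43515761] [3.14076142e+00 7.11677867e-04 1.13953657e+00]
```

The torque rises sharply within 12°, which looks like the wrong-way stop. I'll go back and try the other way.

```bash
cat > t.py <<'E'
from workcell import sensors
import numpy as np
o=sensors.get_obs();print("M",np.round(o['ft_torque'],2),"yaw deg",round(np.degrees(o['tool_rot'][2]),1))
E
python3 -m creep '[0,0,0,0,0,0,-4, 0,0,0,0,0,0,-4, 0,0,0,0,0,0,-4, 0,0,0,0,0,0,0]'; python3 t.py
python3 -m creep '[0,0,0,0,0,0,-4, 0,0,0,0,0,0,-4, 0,0,0,0,0,0,-4, 0,0,0,0,0,0,-4, 0,0,0,0,0,0,0]'; python3 t.py
```

```text
clock: 11.2
ee_pos: [681.0, 170.4, 330.1]
tool_rot: [3.141, -0.0, 1.344]
contact_force: [-0.4, -0.3, 5.6]
width: 13.5
finger_force: 30.2
M [-0.06  0.09  0.05] yaw deg 77.0
clock: 11.7
ee_pos: [681.0, 170.4, 330.0]
tool_rot: [3.141, 0.0, 1.622]
contact_force: [-0.9, -0.8, 4.5]
width: 13.6
finger_force: 30.2
M [-0.15  0.09  0.06] yaw deg 93.0
```

```bash
python3 -m creep '[0,0,0,0,0,0,-5, 0,0,0,0,0,0,-5, 0,0,0,0,0,0,-5, 0,0,0,0,0,0,-5, 0,0,0,0,0,0,0]'; python3 t.py
python3 -m creep '[0,0,0,0,0,0,-4, 0,0,0,0,0,0,-4, 0,0,0,0,0,0,-4, 0,0,0,0,0,0,0]'; python3 t.py
python3 -m creep '[0,0,0,0,0,0,-2, 0,0,0,0,0,0,-2, 0,0,0,0,0,0,0]'; python3 t.py
```

```text
clock: 12.2
ee_pos: [681.1, 170.5, 330.1]
tool_rot: [3.141, 0.0, 1.971]
contact_force: [-0.9, -1.5, 4.1]
width: 13.5
finger_force: 30.3
M [-0.11  0.08  0.03] yaw deg 112.9
clock: 12.6
ee_pos: [681.1, 170.5, 330.0]
tool_rot: [3.141, 0.0, 2.179]
contact_force: [0.1, -0.0, 4.9]
width: 13.5
finger_force: 30.3
M [-0.06  0.01  0.12] yaw deg 124.9
clock: 12.9
ee_pos: [681.1, 170.6, 330.0]
tool_rot: [3.141, 0.0, 2.249]
contact_force: [-0.5, -0.4, 6.0]
width: 13.0
finger_force: 30.4
M [-0.13  0.    0.01] yaw deg 128.8
```

```bash
python3 -m creep '[0,0,0,0,0,0,-2, 0,0,0,0,0,0,-2, 0,0,0,0,0,0,0]'; python3 t.py
python3 -m creep '[0,0,0,0,0,0,-2, 0,0,0,0,0,0,0]'; python3 t.py
```

```text
clock: 13.2
ee_pos: [681.2, 170.6, 330.0]
tool_rot: [3.141, 0.001, 2.318]
contact_force: [-0.3, -0.4, 5.3]
width: 13.0
finger_force: 30.3
M [-0.04  0.02  0.05] yaw deg 132.8
clock: 13.4
ee_pos: [681.3, 170.6, 330.0]
tool_rot: [3.141, 0.001, 2.354]
contact_force: [0.3, 0.4, 5.2]
width: 13.6
finger_force: 30.3
M [-0.08 -0.03  0.05] yaw deg 134.9
```

```bash
python3 -m creep '[0,0,0,0,0,0,-2, 0,0,0,0,0,0,-1, 0,0,0,0,0,0,0]'; python3 t.py
python3 -m creep '[0,0,0,0,0,0,-1.5, 0,0,0,0,0,0,-1.5, 0,0,0,0,0,0,0]'; python3 t.py
```

```text
clock: 13.7
ee_pos: [681.6, 170.5, 330.0]
tool_rot: [3.14, 0.002, 2.407]
contact_force: [2.7, -0.3, 4.4]
width: 13.6
finger_force: 30.1
M [-0.09 -0.38 -0.06] yaw deg 137.9
clock: 14.0
ee_pos: [681.9, 170.3, 330.1]
tool_rot: [3.14, 0.003, 2.462]
contact_force: [4.9, -1.5, 3.7]
width: 13.6
finger_force: 30.1
M [-0.13 -0.91 -0.03] yaw deg 141.1
```

```bash
python3 -m creep '[0,0,0,0,0,0,-2, 0,0,0,0,0,0,0]'; python3 t.py
python3 -m creep '[0,0,0,-1.5,0,0,0, 0,0,0,-1.5,0,0,0, 0,0,0,0,0,0,0]'; python3 t.py
```

```text
clock: 14.2
ee_pos: [682.1, 170.3, 330.1]
tool_rot: [3.139, 0.004, 2.497]
contact_force: [5.1, -0.8, 4.1]
width: 13.6
finger_force: 30.0
M [-0.17 -1.01 -0.14] yaw deg 143.1
clock: 14.5
ee_pos: [681.9, 169.8, 331.1]
tool_rot: [-3.141, 0.002, 2.496]
contact_force: [5.9, -2.2, -1.1]
width: 13.3
finger_force: 29.6
M [-0.48 -1.27 -0.08] yaw deg 143.0
```

```bash
python3 -m creep '[0,0,0,1.5,0,0,0, 0,0,0,1.5,0,0,0, 0,0,0,0,0,0,-2, 0,0,0,0,0,0,0]'; python3 t.py
python3 -m creep '[0,0,0,0,0,0,-2, 0,0,0,0,0,0,0]'; python3 t.py
```

```text
clock: 14.9
ee_pos: [681.9, 169.5, 330.2]
tool_rot: [-3.141, 0.004, 2.531]
contact_force: [5.2, -3.5, 4.2]
width: 13.3
finger_force: 30.6
M [-0.55 -0.87 -0.16] yaw deg 145.0
clock: 15.1
ee_pos: [682.0, 169.4, 330.2]
tool_rot: [3.142, 0.004, 2.565]
contact_force: [5.3, -3.1, 4.6]
width: 13.5
finger_force: 32.0
M [-0.55 -0.85 -0.61] yaw deg 147.0
```

```bash
python3 -m creep '[0,-1.2,0,0,0,0,2, 0,0,0,0,0,0,0]'; python3 t.py
python3 -m creep '[0,0,0,-1.5,0,0,0, 0,0,0,-1.5,0,0,0, 0,0,0,0,0,0,0]'; python3 t.py
```

```text
clock: 15.3
ee_pos: [682.3, 169.2, 330.1]
tool_rot: [-3.141, 0.002, 2.53]
contact_force: [4.1, -1.8, 6.0]
width: 13.1
finger_force: 30.7
M [-0.38 -0.53 -0.17] yaw deg 145.0
clock: 15.6
ee_pos: [682.5, 169.3, 330.3]
tool_rot: [-3.14, 0.0, 2.531]
contact_force: [5.3, -2.3, -4.3]
width: 13.4
finger_force: 29.8
M [-0.38 -1.14 -0.2 ] yaw deg 145.0
```

There's a side force of about 6 N along tool −x, so the grip is probably off the cap's axis and jamming it. I'll lower, relieve the side force, then turn to the stop and lift.

```bash
python3 -m creep '[0,0,0,3,0,0,0, 0,-1,0,0,0,0,0, 0,-1,0,0,0,0,0, 0,0,0,0,0,0,0]'; python3 t.py
python3 -m creep '[0,-1,0.3,0,0,0,0, 0,0,0,0,0,0,0]'; python3 t.py
```

```text
clock: 16.0
ee_pos: [683.0, 168.8, 330.0]
tool_rot: [-3.141, -0.002, 2.531]
contact_force: [0.2, -0.3, 7.7]
width: 13.3
finger_force: 31.4
M [-0.11 -0.11 -0.23] yaw deg 145.0
clock: 16.2
ee_pos: [683.3, 168.7, 330.0]
tool_rot: [-3.14, -0.004, 2.531]
contact_force: [-1.2, 0.3, 6.9]
width: 13.5
finger_force: 31.5
M [ 0.02  0.07 -0.12] yaw deg 145.0
```

Side force gone. I'll turn to the stop.

```bash
python3 -m creep '[0,0,0,0,0,0,-2, 0,0,0,0,0,0,0]'; python3 t.py
python3 -m creep '[0,0,0,-1.5,0,0,0, 0,0,0,-1.5,0,0,0, 0,0,0,0,0,0,0]'; python3 t.py
```

```text
clock: 16.4
ee_pos: [683.4, 168.7, 330.0]
tool_rot: [-3.14, -0.004, 2.566]
contact_force: [-1.1, -1.1, 8.7]
width: 13.5
finger_force: 32.4
M [-0.03  0.08 -0.57] yaw deg 147.0
clock: 16.7
ee_pos: [683.8, 168.7, 330.1]
tool_rot: [-3.139, -0.005, 2.566]
contact_force: [0.4, 1.6, -6.7]
width: 13.4
finger_force: 30.5
M [ 0.24 -0.12 -0.52] yaw deg 147.0
```

```bash
python3 -m creep '[0,0,0,1.5,0,0,0, 0,0,0,0,0,0,4, 0,0,0,0,0,0,0]'; python3 t.py
python3 -m creep '[0,0,0,-1.5,0,0,0, 0,0,0,-1.5,0,0,0, 0,0,0,0,0,0,0]'; python3 t.py
python3 - <<'E'
from h import *
import cv2
p,d=cams.grab_frame("side");cv2.imwrite("pics/s3.png",cv2.resize(p[160:250,230:350,::-1],None,fx=6,fy=6,interpolation=cv2.INTER_CUBIC))
E
```

```text
clock: 17.0
ee_pos: [683.7, 168.7, 330.5]
tool_rot: [-3.139, -0.003, 2.498]
contact_force: [-2.2, 1.2, -2.7]
width: 13.4
finger_force: 30.0
M [ 0.35  0.47 -0.02] yaw deg 143.1
clock: 17.3
ee_pos: [683.8, 168.7, 334.0]
tool_rot: [-3.14, -0.003, 2.497]
contact_force: [-5.0, 1.6, -3.2]
width: 13.4
finger_force: 30.1
M [ 0.45  0.89 -0.06] yaw deg 143.1
```

View pics/s3.png

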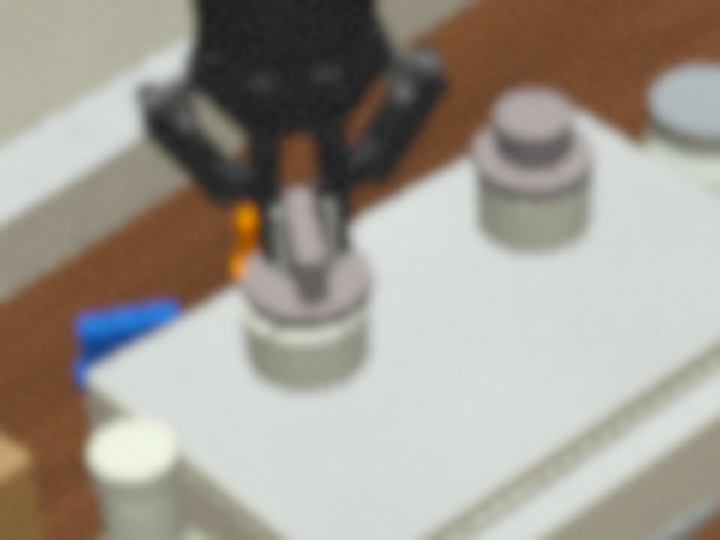

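The cap is rising: a bright gap shows between the disc and neck at crop pixel (305,330), and the wing is held squarely. I'll relieve the side load and keep lifting slowly.

```bash
python3 -m creep '[0,1.2,0,0,0,0,0, 0,0,0,-2,0,0,0, 0,0,0,-2,0,0,0, 0,0,0,0,0,0,0]' 45; python3 t.py
python3 -m creep '[0,0,0,-2,0,0,0, 0,0,0,-2,0,0,0, 0,0,0,-2,0,0,0, 0,0,0,0,0,0,0]'; python3 t.py
```

```text
clock: 17.75
ee_pos: [683.8, 169.1, 338.9]
tool_rot: [3.141, 0.001, 2.496]
contact_force: [-4.1, 1.8, -0.3]
width: 12.9
finger_force: 49.7
M [ 0.32  0.73 -0.05] yaw deg 143.0
clock: 18.15
ee_pos: [684.3, 168.9, 345.2]
tool_rot: [3.14, 0.003, 2.496]
contact_force: [-0.2, -0.3, -0.7]
width: 12.7
finger_force: 49.6
M [ 0.04 -0.01  0.01] yaw deg 143.0
```

```bash
python3 -m creep '[0,0,0,-5,0,0,0, 0,0,0,-13,0,0,0, 0,0,0,-14,0,0,0, 0,0,0,-12,0,0,0, 0,0,0,-7,0,0,0]'
python3 -m creep '[0,0,0,0,0,0,0, 0,0,0,0,0,0,0, 0,0,0,0,0,0,0, 0,0,0,0,0,0,0, 0,0,0,0,0,0,0]'
python3 t.py
python3 - <<'E'
from h import *
import cv2
p,d=cams.grab_frame("side");cv2.imwrite("pics/s4.png",cv2.resize(p[130:290,180:400,::-1],None,fx=3,fy=3,interpolation=cv2.INTER_CUBIC))
X=cloud("side",d);x,y,z=X.T
m=(np.hypot(x-680,y-171)<45)&(z>150)&(z<235);print(np.histogram(z[m],range(150,240,5)))
q=X[:,:2]-[643,105];a=q@[.9945,-.1045];b=q@[.1045,.9945]
m=(abs(z-91)<4)&(a>-200)&(a<-90)&(abs(b)<85);print(np.percentile(a[m],[1,5,50]).round(1))
E
```

```text
clock: 18.65
ee_pos: [683.9, 169.1, 397.8]
tool_rot: [3.139, 0.003, 2.496]
contact_force: [0.1, 0.2, -1.3]
width: 13.2
finger_force: 49.6
clock: 19.15
ee_pos: [683.6, 169.1, 394.5]
tool_rot: [-3.141, -0.001, 2.496]
contact_force: [0.5, 0.8, -1.3]
width: 13.1
finger_force: 49.6
M [ 0.   -0.07  0.  ] yaw deg 143.0
(array([  0,   0,   0,   0,   0,   0,   0,   3,   3,   0,   0,  22,  57,
       114,  16,  20,  24]), array([150, 155, 160, 165, 170, 175, 180, 185, 190, 195, 200, 205, 210,
       215, 220, 225, 230, 235]))
[-111.  -110.5 -101.8]
```

View pics/s4.png

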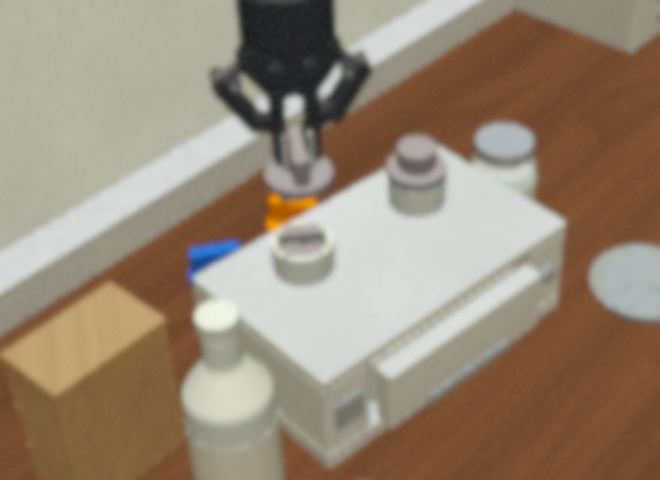

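The cap hangs upright (crop pixel 298,170) above the open neck (303,250). The disc's top is at z≈217, so the foot is about 47 mm above the rim. The drawer is shut and nothing else has moved.

```bash
python3 -c "
from workcell import arm;print(arm.sign_off())"
```

```text
the job is handed in; nothing more can be done
None
```

The job is handed in: I pushed the drawer shut, then turned the wing cap counter-clockwise until it came free and lifted it straight off; the gripper still holds it upright, its foot about 47 mm above the neck.

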